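# Seat the magnifier lens in its three-point holder

## Robot

A 6-joint arm with a two-finger parallel gripper is mounted at the origin on the work surface. World frame = base frame: x ahead of the robot, y to its left, z up, the work surface at z = 0. Lengths are in mm, angles in rad, forces in N, time in s.
With the tool pointing down it reaches from about 350 to 975 mm from the base axis. Payload 7.1 kg.
Tool frame: the origin (TCP) lies at the centre of the arm's flange, where the gripper is bolted on; the fingertips stand 182 mm ahead of it and the grasp point (between the pads) lies 163 mm ahead of it; x points along the fingers, y is the direction in which the jaws open and shut, and the axes are right-handed (so a half turn about x gives the same grasp; the last joint's range is limited). The gripper opens to 88 mm and grips with 3 to 60 N. Pads are 20 mm wide; open, the fingers measure 115 mm over their backs; the gripper's body (75 mm by 178 mm) begins 61 mm behind the grasp point.
Start: joints at [-1.203, 0.423, 1.63, -0, 1.089, -0.019], TCP at [235.783, -578.803, 404.675] pointing down, gripper open.
Joint ranges: [-3, 3], [-0.9, 2.11], [0.09, 2.58], [-1.31, 4.45], [0.11, 2.69], [-2.54, 2.54]. Speed limits (rad/s): [2.39, 2.39, 3.01, 3.14, 3.14, 3.14].

## Interface

Orientations are given as a rotation vector (axis times angle).
In Python, from workcell import readout, viewer, workorder, models gives the robot as it stands. The module is installed in compiled form; this text tells all that it offers.
- The arm moves only by the tool apply_moves, never from a script. Its argument "commands" is a list that holds one entry, the list of rows, each a list of 4 numbers: the shift along the world's x, y, z in m, then the turn about the world's z in rad. A call has 1 to 8 rows; each row is the pose to reach, as a shift and turn from the pose commanded when the call began; what a row does not reach only later rows make up. A row lasts 1/8 s, in which the tool goes at most 62.5 mm and 10.7 degrees, less where a joint would pass 70% of its speed; a pose out of reach is approached as far as the arm can. A call with a gripper value outside its range is refused whole. "gripper" is the finger opening in m, from 0 to 0.0878, set as the call begins (left out, the last holds). The fingers move at their own pace and stop on an object; the grip force is fixed at half the most. Time passes only in rows, so rows that repeat a pose let the fingers close. It gives the time, the measured TCP pose, the force and the opening at its end, in the units of the state.
- readout.get_obs(): the state, without advancing time (a new reading comes with each control period).
- viewer.get_image(name): name is "side" or "top"; returns a dict with "color" (400x640x3 uint8, red, green, blue), "vertical_fov" (degrees; the focal length in pixels is half the picture's height over the tangent of half this angle, whatever the lens; pixels are square), "cx", "cy" (the principal point, pixels), "rvec" (rotation vector, rad) and "tvec" (3), from world to camera coordinates, as OpenCV has them. Camera axes: x right, y down, z forward; pixel columns grow to the right and rows downward; lengths in mm; the calibration is good to about 2 mm. A picture is of the moment at which its call begins. There is no depth.
- workorder.close_job(): hands the job in, once; it reports no verdict.
Trained networks look in the newest picture that a camera, given by its name, has taken for a name from the list of things; names that differ only in an ending like _2 or _b are one class to them, and where a whole thing is asked for, a point or a joint stands for the part that bears it (a point fixed in the world has none). Each returns a list of dicts, best first, with "conf" (0 to 1); they miss things now and then, are a little off and sometimes report something else, mostly with a low value. They report only what shows in the picture. A call takes as long as a camera call.
- models.search_frame(camera, label): "position" ([x, y, z] in mm, in world coordinates, good to about 4 mm: the middle of the surface that is visible of it).
- models.place_of(camera, label): "position" ([x, y, z] in mm, in world coordinates, good to about 4 mm: a listed point, or the origin of a listed thing).
The state is a dict: "t": time; "qpos": joint angles; "qvel": joint speeds; "joint_torque": joint torques, N m; "ee_pos": TCP position; "orientation": TCP orientation; "ft_force": force on the tool from outside, world axes, zero at the start; "moment": the same for the moment, N m; "width": finger opening in mm.
Only numpy, scipy, OpenCV 4.12 (cv2) and the standard library are available. Lean on these libraries where they do the work, as an engineer would, in place of code of your own. Each camera call takes 0.05 s, during which the arm holds its last target.

## Task

Take the magnifier lens from its cork rest and fit it in the three-point holder of the bench stand: push the sprung jaw back with the lens's edge, lower the lens past the two lipped lugs, and let it come back under their lips, so that it lies flat on all three pads with the jaw bearing on it and cannot rock, then let go. Treat the glass gently (never press it hard against the holder, do not drop it), and leave everything else on the bench where it is.

Things in the scene. Friction and masses are not known exactly. Their poses are not given: they have to be found in the camera images.
- lens_center (a point): Centre (half-way up) of the loose magnifier lens: a glass disc in a dark metal ring, 52 mm across, 12 mm thick, about 90 g; z up when flat. Two flat-faced ears stand out along its +y and -y, each 18 mm wide along x and as thick as the ring; 58 mm over the ears along y: grasp it there from above. Both faces and both ends are alike. It starts flat on the cork rest.
- lens: The same lens; origin at the centre of its underside, axes as for its centre. Fragile: it must never bear on the holder with more than 40 N, all contacts added up (jaw included); 3 to 5 N are ample to feel a contact.
- rest: Cork block fixed to the bench, 44 x 36 mm (x, y) and 34 mm tall, on which the lens lies; origin at the centre of its underside, on the bench.
- stand: Bench magnifier stand, fixed to the bench: round foot 84 mm across, 12 mm thick, a column, and on it a head with the open three-point lens holder. Origin: centre of the foot's underside. The holder's axis is the vertical through it. The head is clamped at some height: its pads lie 75 to 105 mm above the bench; this is not reported, it must be seen or felt, and stays put during the job.
- foot_axis (a point): Top of the stand's foot, on the holder's axis; axes as the stand. The seated lens is centred above it, flat on three level pads, each 12 mm wide and reaching inwards to 19 mm from the axis: one towards the stand's +x, two at 40 degrees to either side of its -x. Towards +y and -y the holder is open, so the ears, and fingers on them, belong there.
- foot_lugs (a point): Point on the foot's top 40 mm to the stand's -x, on the side of the two fixed lugs. Each lug has an upright wall 14 mm wide, inner face 26 mm and outer face 34 mm from the axis, and a lip with its inner edge 22.5 mm from the axis; lip underside 14 mm and lip top 17 mm above the pads. A flat lens centred 5 mm or more to the stand's +x of the axis clears both lips.
- foot_jaw (a point): Point on the foot's top 40 mm to the stand's +x, below the sprung jaw: an upright flat-faced steel block 12 mm wide, reaching from the pads to 26 mm above them, that slides along the stand's x. At rest its face is 23 mm from the axis. A guide, 12 mm wide and below pad height, reaches out to 57 mm from the axis.
- jaw (a joint): How far the sprung jaw is pushed back towards the stand's +x, in m: 0 at rest, about 0.003 with the lens seated, 0.013 at its stop. Its spring pushes it towards -x with about 3 N at rest, 5 N with the lens seated and 11 N at the stop.
- squeeze_bottle: Bystander: white squeeze bottle, 48 mm across, 140 mm tall; origin at the centre of its underside.
- pot_a: Bystander: small paint pot with a black cap, 32 mm across, 40 mm tall; origin at the centre of its underside.
- pot_b: Bystander: small paint pot with a white cap, 32 mm across, 40 mm tall; origin at the centre of its underside.
- dish: Bystander: shallow white mixing dish, 80 mm across, 25 mm tall; origin at the centre of its underside.
- sponge: Bystander: yellow sponge block, 70 x 45 x 22 mm; origin at the centre of its underside.
- brush: Bystander: thin paint brush lying on the bench, about 165 mm long; origin at the centre of its underside.
- brush_cup: Bystander: grey cup full of brushes, 72 mm across, about 150 mm tall over the brushes; origin at the centre of its underside.

How it is judged:
By the outcome, as a careful person would: the job done as asked, in the order asked, and still so for the second after the job is handed in, with the robot touching nothing.
It also fails if it takes over 54 s, if anything falls off the work surface, if the arm or the gripper's body presses on something with over 40 N, if the wrist force passes 120 N, or if a joint passes its speed limit or range.

## Working session

There is one attempt and no reset: what is moved stays moved. The work goes in short steps, Python scripts to look and compute and a tool call to move; the robot and the scene stay as the last step left them, time stands still between calls to the robot, and variables do not carry over. Pictures are saved under pics/ and viewed, and the job is handed in when it is done.

Besides the shell and the picture viewer there is one more tool, called after "Emit:" as a command line: name --argument value ..., lists and objects as JSON in quotes. apply_moves: Moves the arm, as the interface text tells. Its arguments: {"type":"object","properties":{"commands":{"type":"array","items":{"type":"array","items":{"type":"array","items":{"type":"number"}}}},"gripper":{"type":"number"}},"required":["commands"]}

```bash
mkdir -p pics
cat > h.py <<'E'
import numpy as np, cv2
from workcell import readout, viewer, workorder, models
def grab(n,f):
    im=viewer.get_image(n); cv2.imwrite('pics/'+f,im['color'][:,:,::-1]); np.save('pics/'+f+'.npy',im,allow_pickle=True); return im
def K(im):
    h=im['color'].shape[0]; f=h/2/np.tan(np.radians(im['vertical_fov'])/2)
    return np.array([[f,0,im['cx']],[0,f,im['cy']],[0,0,1]])
def proj(im,p):
    return cv2.projectPoints(np.array(p,float).reshape(-1,3),np.array(im['rvec'],float),np.array(im['tvec'],float),K(im),None)[0].reshape(-1,2)
def ray(im,uv,z):
    R=cv2.Rodrigues(np.array(im['rvec'],float))[0]; t=np.array(im['tvec'],float).ravel()
    d=R.T@np.linalg.inv(K(im))@np.array([uv[0],uv[1],1.]); c=-R.T@t
    return c+d*(z-c[2])/d[2]
E
python3 - <<'E'
from h import *
o=readout.get_obs(); print({k:np.round(v,3) for k,v in o.items()})
for n in ['side','top']:
    im=grab(n,n+'0.png'); print(n,im['vertical_fov'],im['cx'],im['cy'],im['rvec'],im['tvec'])
    R=cv2.Rodrigues(np.array(im['rvec'],float))[0]; print('cam',-R.T@np.array(im['tvec']).ravel())
    for l in ['lens_center','rest','foot_axis','foot_lugs','foot_jaw']:
        print(l,[(np.round(d['position'],1).tolist(),round(d['conf'],2)) for d in models.place_of(n,l)])
E
```

```text
{'t': np.float64(0.0), 'qpos': array([-1.203,  0.424,  1.631, -0.   ,  1.089, -0.019]), 'qvel': array([ 0.001, -0.   , -0.001, -0.002,  0.001,  0.001]), 'joint_torque': array([ 0.0000e+00, -5.4462e+01, -2.7366e+01,  6.5000e-02,  2.3000e-02,
       -0.0000e+00]), 'ee_pos': array([ 235.684, -578.561,  403.881]), 'orientation': array([ 2.01 ,  0.395, -2.01 ]), 'ft_force': array([-0.194, -0.441,  0.513]), 'moment': array([ 0.053, -0.028, -0.07 ]), 'width': np.float64(87.907)}
side 43.44800481500873 319.30671230388765 199.78557102372392 [ 1.04590963 -2.46152098  1.00119325] [ 383.23808918  360.95377999 1024.80966884]
cam [-52.33374763 596.76354448 984.13839091]
lens_center [([517.0, -138.6, 40.7], 0.74)]
rest [([516.3, -141.2, 1.2], 0.61)]
foot_axis [([589.8, 169.4, 11.3], 0.75)]
foot_lugs []
foot_jaw [([629.4, 162.8, 10.9], 0.64), ([728.5, -19.1, -0.5], 0.28)]
top 53.95192815997756 319.3625845498202 188.195642053033 [ 2.17718492 -2.02319775  0.23679634] [-53.28184566 571.80475365 864.98975509]
cam [366.43415152 -19.90290264 971.25526761]
lens_center [([518.7, -139.2, 42.4], 0.71), ([382.2, 338.9, -4.2], 0.69)]
rest [([589.0, 168.3, -1.9], 0.38)]
foot_axis [([586.1, 167.8, 12.2], 0.85), ([628.3, 374.7, 1.2], 0.18)]
foot_lugs [([548.2, 169.9, 11.1], 0.74)]
foot_jaw [([629.4, 159.0, 15.2], 0.63), ([628.9, 374.4, 1.9], 0.43)]
```

View pics/side0.png

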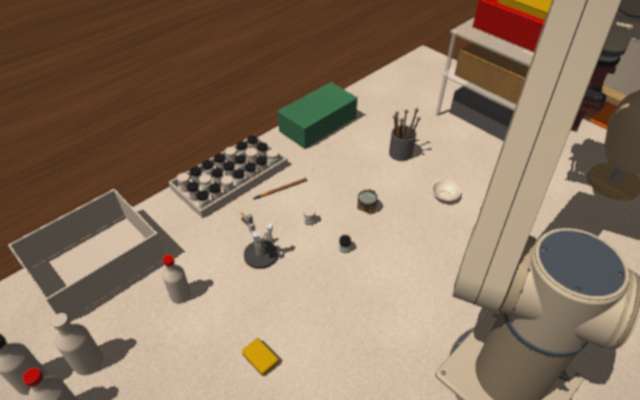

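View pics/top0.png

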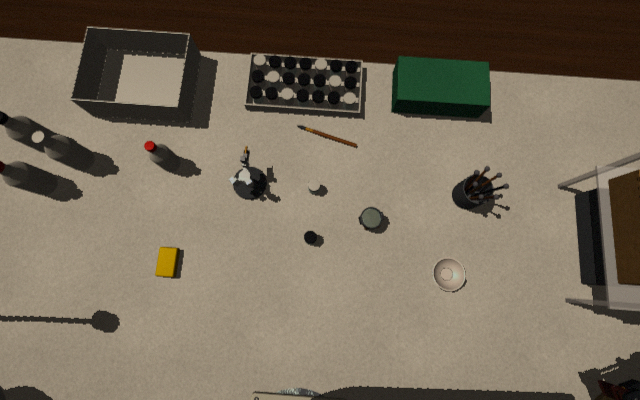

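Run:
```python
import numpy as np,cv2
from h import proj
for n,c in [('side',[(590,168,80),(517,-139,40)]),('top',[(588,168,80),(518,-139,40)])]:
    im=np.load(f'pics/{n}0.png.npy',allow_pickle=True).item(); out=[]
    for p in c:
        u,v=proj(im,p)[0].astype(int); print(n,p,u,v)
        x0,y0=max(0,u-50),max(0,v-50)
        out.append(cv2.resize(im['color'][y0:y0+100,x0:x0+100,::-1],(400,400),interpolation=cv2.INTER_CUBIC)); print(x0,y0)
    cv2.imwrite(f'pics/{n}0c.png',np.hstack(out))
```

```text
side (590, 168, 80) 256 234
206 184
side (517, -139, 40) 366 198
316 148
top (588, 168, 80) 243 175
193 125
top (518, -139, 40) 370 217
320 167
```

View pics/side0c.png

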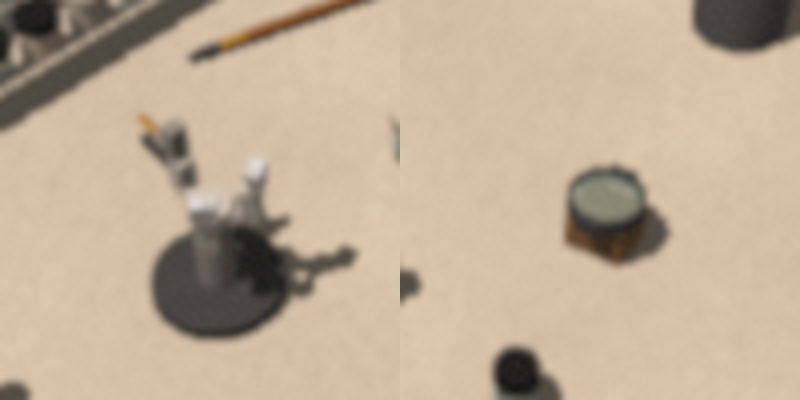

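View pics/top0c.png

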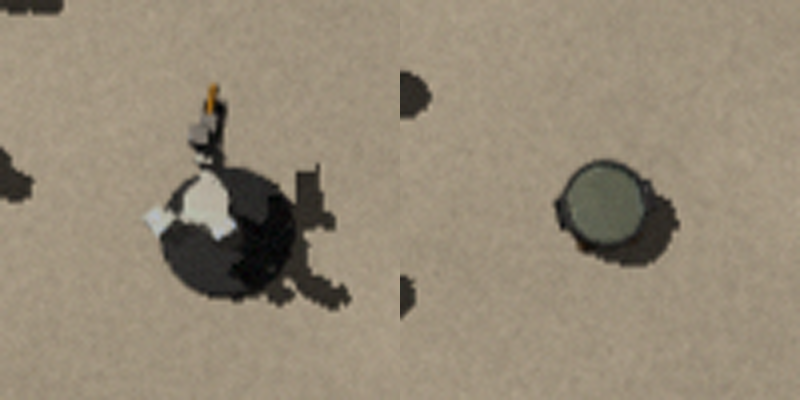

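```bash
cat > ov.py <<'E'
from h import *
def circ(c,r,z,n=60,a0=0,a1=2*np.pi):
    a=np.linspace(a0,a1,n); return np.c_[c[0]+r*np.cos(a),c[1]+r*np.sin(a),np.full(n,z)]
def T(c,yaw,pts):
    pts=np.array(pts,float); R=np.array([[np.cos(yaw),-np.sin(yaw)],[np.sin(yaw),np.cos(yaw)]])
    q=pts.copy(); q[:,:2]=pts[:,:2]@R.T+c; return q
def stand(c,yaw,h):
    L=[circ(c,42,0),circ(c,42,12)]
    box=lambda x0,x1,w,z0,z1:[[(x0,-w,z0),(x1,-w,z0),(x1,w,z0),(x0,w,z0),(x0,-w,z0)],[(x0,-w,z1),(x1,-w,z1),(x1,w,z1),(x0,w,z1),(x0,-w,z1)]]
    for P in box(23,35,6,h,h+26): L.append(T(c,yaw,P))
    L.append(T(c,yaw,[(23,-6,h-3),(57,-6,h-3),(57,6,h-3),(23,6,h-3)]))
    for s in (1,-1):
        for P in box(22.5,34,7,h+14,h+17)+box(26,34,7,h,h+14): L.append(T(c,yaw+np.pi+s*np.radians(40),P))
    return L
def lens(c,yaw,zb):
    L=[circ(c,26,zb),circ(c,26,zb+12)]
    for z in(zb,zb+12): 
        for s in(1,-1): L.append(T(c,yaw,[(-9,24*s,z),(-9,29*s,z),(9,29*s,z),(9,24*s,z)]))
    for z in (0,34): L.append(T(c,yaw,[(-22,-18,z),(22,-18,z),(22,18,z),(-22,18,z),(-22,-18,z)]))
    return L
def crop(im,L,ctr,f,half=34,s=9):
    u,v=np.round(proj(im,ctr)[0]).astype(int); x0,y0=u-half,v-half
    a=cv2.resize(im['color'][y0:y0+2*half,x0:x0+2*half,::-1],None,fx=s,fy=s,interpolation=cv2.INTER_CUBIC)
    b=a.copy()
    for i,P in enumerate(L):
        q=(proj(im,P)-[x0,y0]+0.5)*s
        cv2.polylines(b,[np.round(q).astype(np.int32)],False,[(0,255,0),(0,0,255),(255,255,0),(255,0,255)][i%4],1)
    return a,b
E
cat > a.py <<'E'
from ov import *
import sys
T_=sys.argv[1]; cx,cy,yaw,h=map(float,sys.argv[2:6]); tag=sys.argv[6]; o=[]
for n in('side','top'):
    im=np.load(f'pics/{n}0.png.npy',allow_pickle=True).item()
    L=stand((cx,cy),np.radians(yaw),h) if T_=='s' else lens((cx,cy),np.radians(yaw),h)
    a,b=crop(im,L,(cx,cy,60 if T_=='s' else 40),None,34 if T_=='s' else 20,5.8 if T_=='s' else 9.9)
    o.append(np.vstack([a,b])[:,:395] if 0 else b); o[-1]=cv2.resize(o[-1],(396,396)); aa=cv2.resize(a,(396,396)); o[-1]=np.vstack([aa,o[-1]])
r=np.hstack(o); r=cv2.resize(r,(596,596)) if 0 else r
cv2.imwrite(f'pics/{tag}_raw.png',r[:396]); cv2.imwrite(f'pics/{tag}_ov.png',r[396:])
E
python3 a.py s 588 168 -8 85 s1; python3 a.py l 517 -139 10 34 l1
```

```text
(no output)
```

View pics/s1_raw.png

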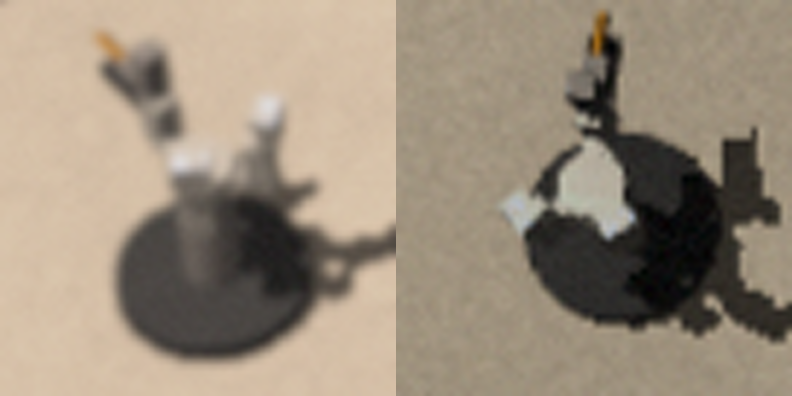

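View pics/s1_ov.png

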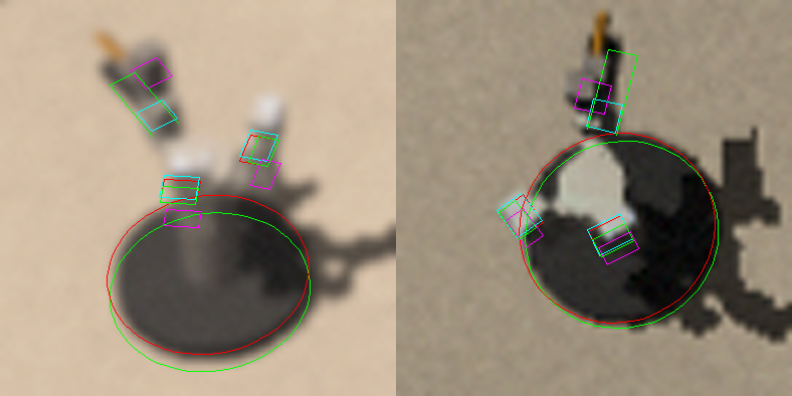

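View pics/l1_raw.png

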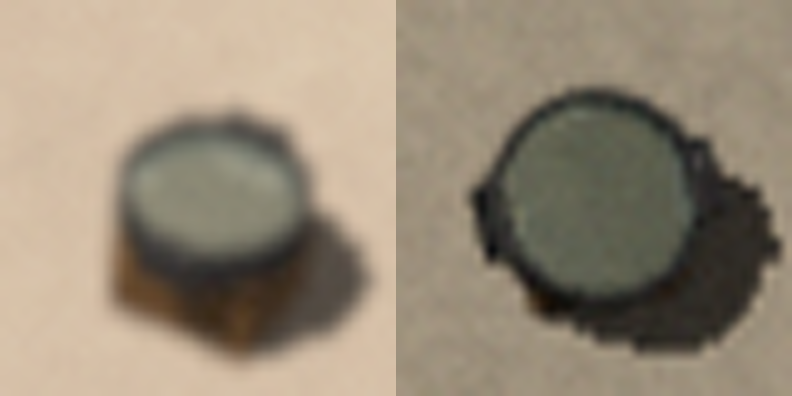

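View pics/l1_ov.png

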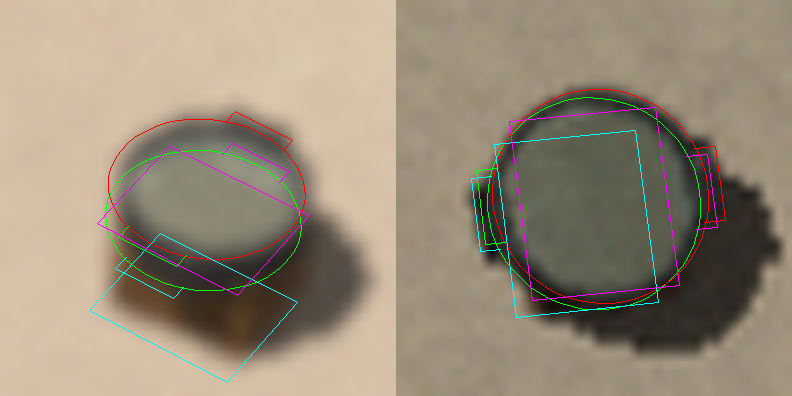

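Run:
```python
from ov import *
for n,(x0,y0,w,h) in {'top':(222,140,54,64),'side':(226,204,70,70)}.items():
    im=np.load(f'pics/{n}0.png.npy',allow_pickle=True).item()
    s=9 if n=='top' else 8
    a=cv2.resize(im['color'][y0:y0+h,x0:x0+w,::-1],None,fx=s,fy=s,interpolation=cv2.INTER_NEAREST)
    for i in range(0,w,5):
        cv2.line(a,(i*s,0),(i*s,a.shape[0]),(0,255,255) if (x0+i)%10==0 else (0,120,120),1)
        if (x0+i)%1==0: cv2.putText(a,str(x0+i),(i*s,9),0,.32,(0,0,255),1)
    for i in range(0,h,5):
        cv2.line(a,(0,i*s),(a.shape[1],i*s),(0,255,255) if (y0+i)%10==0 else (0,120,120),1)
        cv2.putText(a,str(y0+i),(0,i*s+9),0,.32,(0,0,255),1)
    cv2.imwrite(f'pics/{n}_grid.png',a)
```

```text
(no output)
```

View pics/top_grid.png

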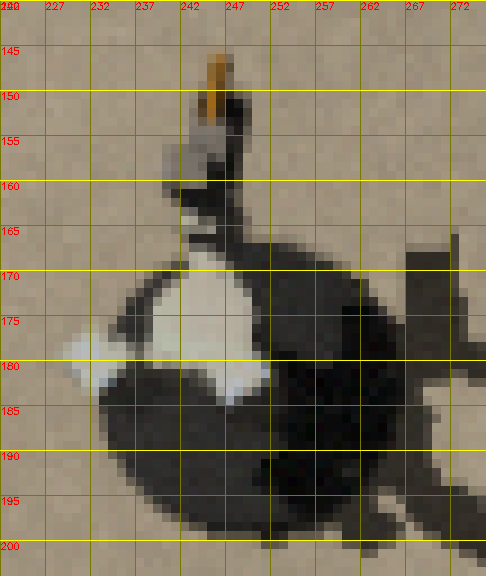

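View pics/side_grid.png

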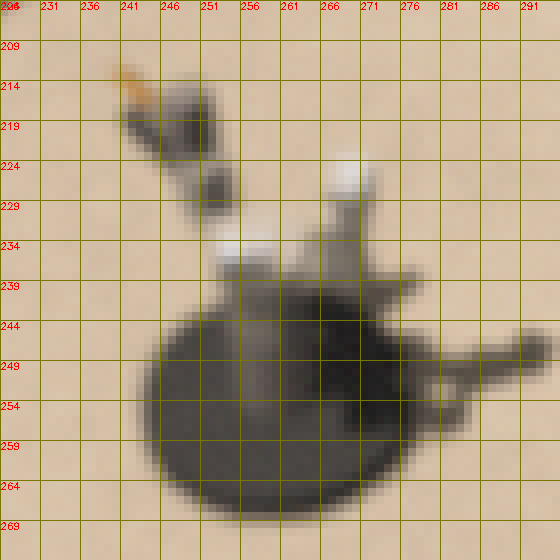

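```bash
cat > fit.py <<'E'
from ov import *
from scipy.optimize import least_squares
I={n:np.load(f'pics/{n}0.png.npy',allow_pickle=True).item() for n in('top','side')}
def liprect(c,yaw,h,s): return T(c,yaw+np.pi+s*np.radians(40),[(22.5,-7,h+17),(34,-7,h+17),(34,7,h+17),(22.5,7,h+17)])
def res(p,full=False):
    c=p[:2]; yaw,h=p[2],p[3]; r=[]; lab=[]
    def add(n,a,b,w=1): r.append((a-b)*w); lab.append((n,round(a-b,2)))
    st,ss=p[4:6],p[6:8]
    f0=circ(c,42,0,200); f=circ(c,42,12,200)
    q=proj(I['top'],f)+st; q0=proj(I['top'],f0)+st
    add('tfL',min(q[:,0].min(),q0[:,0].min()),232.6); add('tfT',min(q[:,1].min(),q0[:,1].min()),166.3); add('tfB',max(q[:,1].max(),q0[:,1].max()),199.)
    add('tfR',max(q[:,0].max(),q0[:,0].max()),267,.5)
    q=proj(I['side'],np.r_[f,f0])+ss
    add('sfL',q[:,0].min(),243.5); add('sfB',q[:,1].max(),268.7); add('sfR',q[:,0].max(),279,.7)
    A=proj(I['top'],liprect(c,yaw,h,-1))+st; B=proj(I['top'],liprect(c,yaw,h,1))+st
    add('tAl',A[:,0].min(),228.7); add('tAb',A[:,1].max(),183.8);add('tAt',A[:,1].min(),176.7);add('tAr',A[:,0].max(),236)
    add('tBr',B[:,0].max(),251.7); add('tBb',B[:,1].max(),184.6)
    A=(proj(I['side'],liprect(c,yaw,h,-1))+ss); B=(proj(I['side'],liprect(c,yaw,h,1))+ss)
    add('sAl',A[:,0].min(),252.7); add('sAr',A[:,0].max(),260.5); add('sAt',A[:,1].min(),232)
    add('sBl',B[:,0].min(),266.7); add('sBr',B[:,0].max(),272); add('sBt',B[:,1].min(),222.7)
    j=proj(I['top'],T(c,yaw,[(23,-6,h+26),(23,6,h+26)]))+st
    add('tJl',j[:,0].min(),239.7); add('tJb',j[:,1].max(),161.2)
    r+=list(p[4:8]/1.0)
    return lab if full else np.array(r)
if __name__=='__main__':
    s=least_squares(res,[588,168,-.14,85,0,0,0,0],x_scale=[1,1,.1,1,1,1,1,1],loss='soft_l1')
    print(np.round(s.x,3),np.degrees(s.x[2]),s.cost); print(res(s.x,True))
    print(np.sqrt(np.diag(np.linalg.inv(s.jac.T@s.jac))))
E
python3 fit.py
```

```text
[ 5.88111e+02  1.64601e+02 -2.60000e-02  9.79430e+01 -4.49000e-01
 -1.46000e-01  4.43000e-01 -3.39000e-01] -1.473750058003607 2.2476536675431675
[('tfL', np.float64(-0.1)), ('tfT', np.float64(-0.1)), ('tfB', np.float64(0.66)), ('tfR', np.float64(-0.38)), ('sfL', np.float64(-0.15)), ('sfB', np.float64(0.33)), ('sfR', np.float64(-0.88)), ('tAl', np.float64(-0.38)), ('tAb', np.float64(0.05)), ('tAt', np.float64(-0.66)), ('tAr', np.float64(0.32)), ('tBr', np.float64(0.7)), ('tBb', np.float64(0.68)), ('sAl', np.float64(0.81)), ('sAr', np.float64(-0.55)), ('sAt', np.float64(-0.32)), ('sBl', np.float64(-0.44)), ('sBr', np.float64(0.4)), ('sBt', np.float64(0.33)), ('tJl', np.float64(0.08)), ('tJb', np.float64(-0.39))]
[2.31368877 2.14297007 0.04277962 3.48731478 0.93413232 0.83994539
 0.87175365 0.83629905]
```

```bash
python3 a.py s 588.1 164.6 -1.5 98 s2;python3 a.py s 588.1 165.6 -7 98 s3; python3 a.py l 517 -139.5 15 34 l2; python3 -c "
import cv2,numpy as np
a=cv2.imread('pics/s2_ov.png');b=cv2.imread('pics/s3_ov.png');cv2.imwrite('pics/s23.png',cv2.resize(np.vstack([a,b]),(600,600)))"
```

```text
(no output)
```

View pics/s23.png

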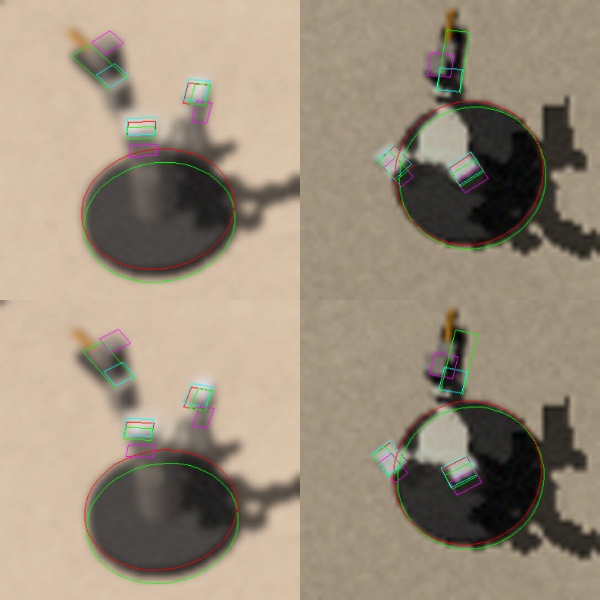

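View pics/s2_ov.png

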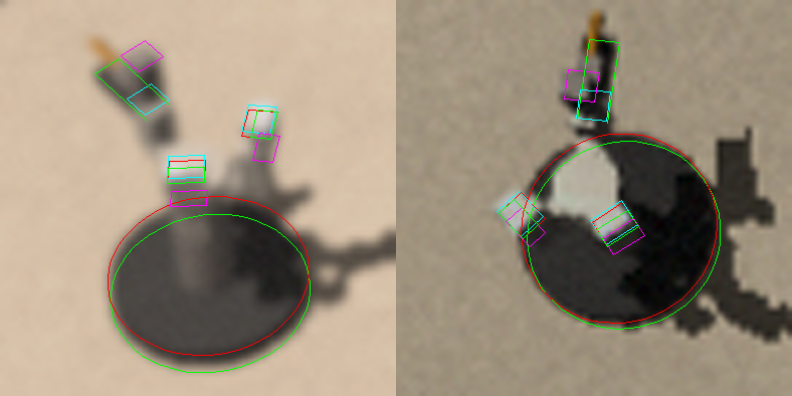

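View pics/l2_ov.png

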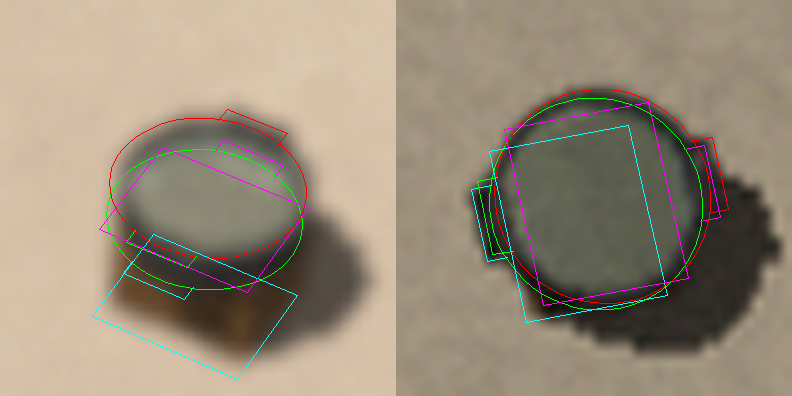

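Run:
```python
from h import *
o=readout.get_obs(); R=cv2.Rodrigues(o['orientation'])[0]; print(R.round(4)); print(np.degrees(np.arctan2(R[1,1],R[0,1])))
```

```text
[[ 0.      0.3772 -0.9261]
 [ 0.     -0.9261 -0.3772]
 [-1.     -0.     -0.    ]]
-67.8406280956978
```

Emit:
apply_moves --commands '[[[0.015, 0.025, -0.005, -0.01], [0.045, 0.07, -0.015, -0.03], [0.08, 0.125, -0.025, -0.05], [0.115, 0.18, -0.035, -0.07], [0.15, 0.235, -0.045, -0.09], [0.185, 0.29, -0.055, -0.105], [0.215, 0.34, -0.06, -0.12], [0.24, 0.375, -0.065, -0.125]]]' --gripper 0.0878

```text
t: 1.6
ee_pos: [476.7, -201.8, 339.7]
orientation: [2.082, 0.274, -2.081]
ft_force: [0.6, -0.4, 0.7]
width: 87.6
```

Emit:
apply_moves --commands '[[[0.02, 0.03, -0.02, 0], [0.0405, 0.0645, -0.04, 0], [0.0405, 0.0645, -0.07, 0], [0.0405, 0.0645, -0.08, 0], [0.0405, 0.0645, -0.08, 0]]]'

```text
t: 2.22
ee_pos: [516.1, -139.6, 259.4]
orientation: [2.081, 0.274, -2.083]
ft_force: [-0.4, -0.4, 1.3]
width: 88.1
```

```bash
cat > g.py <<'E'
from h import *
import sys
# gripper pics centred at point
tag=sys.argv[1]; c=list(map(float,sys.argv[2:5])); half=int(sys.argv[5])
out=[]
for n in('side','top'):
    im=grab(n,f'{n}_{tag}.png'); u,v=np.round(proj(im,c)[0]).astype(int); u=min(max(u,half),640-half); v=min(max(v,half),400-half)
    print(n,'origin',u-half,v-half,'scale',400/(2*half))
    out.append(cv2.resize(im['color'][v-half:v+half,u-half:u+half,::-1],(400,400),interpolation=cv2.INTER_CUBIC))
cv2.imwrite(f'pics/{tag}.png',np.hstack(out))
o=readout.get_obs(); print(o['t'],o['ee_pos'],o['ft_force'],o['width'])
R=cv2.Rodrigues(o['orientation'])[0]; print('yaw',np.degrees(np.arctan2(R[1,1],R[0,1])),R[:,0])
E
python3 g.py p1 516 -139 60 40
```

```text
side origin 327 153 scale 5.0
top origin 332 177 scale 5.0
2.325 [ 516.48885688 -139.88864087  260.49993127] [-0.056283   -0.05084382 -0.32411359] 87.57369814402448
yaw -75.05174890493271 [ 1.12223503e-03 -3.19840628e-04 -9.99999319e-01]
```

View pics/p1.png

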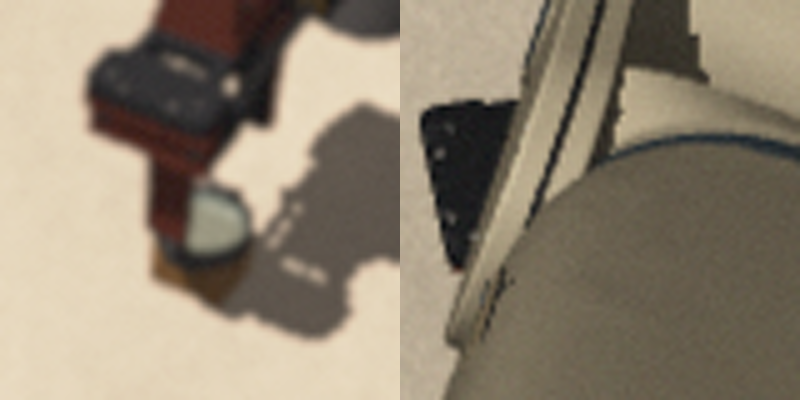

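```bash
cat > ov2.py <<'E'
from ov import *
import sys
def finger(tcp,yawdeg,w,pw=10):
    L=[];c=np.array(tcp[:2]); a=np.radians(yawdeg-90) # tool y at yaw
    for s in(1,-1):
        y0,y1=s*w/2,s*(w/2+13.5); z=tcp[2]-182
        for zz in (z,z+25): L.append(T(c,a,[(-pw,y0,zz),(pw,y0,zz),(pw,y1,zz),(-pw,y1,zz),(-pw,y0,zz)]))
    return L
E
python3 - <<'E'
from ov2 import *
im=np.load('pics/side_p1.png.npy',allow_pickle=True).item()
L=finger((516.4,-139.6,260),-75,88)
a,b=crop(im,L,(516,-139,60),None,30,13)
a,b2=crop(im,lens((516.3,-139.3),np.radians(15),34),(516,-139,60),None,30,13)
cv2.imwrite('pics/p1o.png',cv2.resize(np.hstack([b,b2]),(800,400)))
E
```

```text
(no output)
```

View pics/p1o.png

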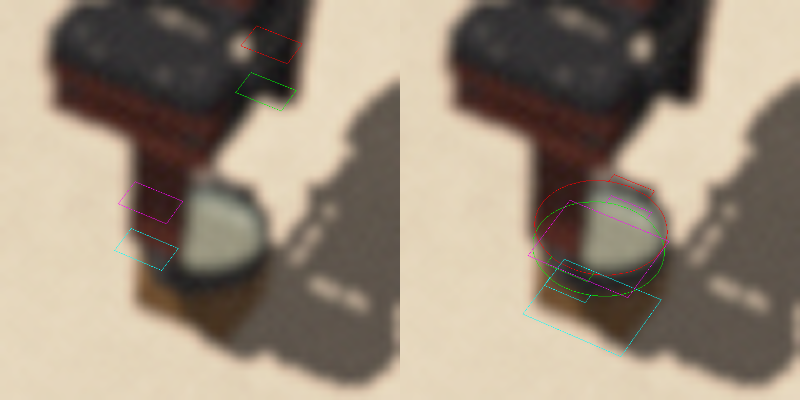

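Emit:
apply_moves --commands '[[[0, 0, -0.02, 0], [0, 0, -0.04, 0], [0, 0, -0.052, 0], [0, 0, -0.057, 0], [0, 0, -0.057, 0], [0, 0, -0.057, 0]]]'

```text
t: 3.08
ee_pos: [516.6, -139.4, 203.3]
orientation: [2.083, 0.274, -2.081]
ft_force: [0.8, 0.3, -0.3]
width: 88.2
```

Emit:
apply_moves --commands '[[[0, 0, 0, 0], [0, 0, 0, 0], [0, 0, 0, 0], [0, 0, 0, 0], [0, 0, 0, 0], [0, 0, 0, 0], [0, 0, 0, 0], [0, 0, 0, 0]]]' --gripper 0.04

```text
t: 4.08
ee_pos: [516.3, -139.3, 202.8]
orientation: [2.082, 0.274, -2.082]
ft_force: [0.0, 1.0, 3.6]
width: 57.6
```

Emit:
apply_moves --commands '[[[0, 0, 0.005, 0], [0, 0, 0.02, 0], [0, 0, 0.05, 0], [0, 0, 0.09, 0], [0, 0, 0.13, 0], [0, 0, 0.15, 0], [0, 0, 0.15, 0], [0, 0, 0.15, 0]]]'

```text
t: 5.08
ee_pos: [515.8, -139.2, 352.3]
orientation: [2.081, 0.274, -2.083]
ft_force: [0.4, -0.3, -1.5]
width: 57.7
```

```bash
python3 g.py p2 516 -139 190 40
```

```text
side origin 331 115 scale 5.0
top origin 341 167 scale 5.0
5.175 [ 515.83227093 -139.19416341  351.5930044 ] [-0.45902736  0.74700935 -1.31993831] 57.900641009588355
yaw -75.00168750558186 [-2.03260961e-03  5.81242401e-04 -9.99997765e-01]
```

View pics/p2.png

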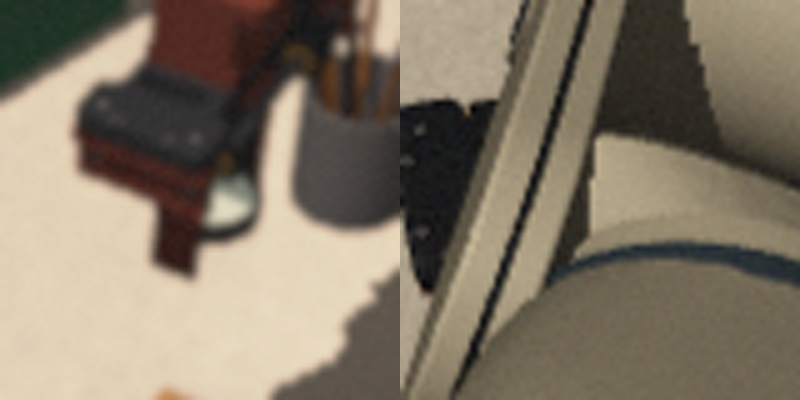

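Emit:
apply_moves --commands '[[[0.003, 0.015, 0, -0.015], [0.011, 0.055, 0, -0.05], [0.022, 0.105, 0, -0.1], [0.034, 0.16, 0, -0.15], [0.045, 0.215, 0, -0.2], [0.055, 0.265, 0, -0.25], [0.061, 0.295, 0, -0.28], [0.064, 0.3043, 0, -0.288]]]'

```text
t: 6.18
ee_pos: [580.1, 166.6, 351.4]
orientation: [-2.208, 0.027, 2.212]
ft_force: [-0.3, 0.8, -1.0]
width: 57.7
```

Emit:
apply_moves --commands '[[[0, 0, 0, 0], [0, 0, -0.005, 0], [0, 0, -0.015, 0], [0, 0, -0.025, 0], [0, 0, -0.03, 0], [0, 0, -0.03, 0]]]'

```text
t: 6.92
ee_pos: [580.2, 164.9, 322.0]
orientation: [-2.207, 0.029, 2.21]
ft_force: [-0.2, 0.1, -1.2]
width: 57.4
```

```bash
python3 g.py p3 582 165 130 40
```

```text
side origin 218 182 scale 5.0
top origin 200 132 scale 5.0
7.025 [580.40076091 165.01314505 322.76089084] [ 0.42206126 -0.72450646  0.1495095 ] 57.86725900835836
yaw -91.49943304628052 [ 2.07928772e-04  4.90211498e-05 -9.99999977e-01]
```

View pics/p3.png

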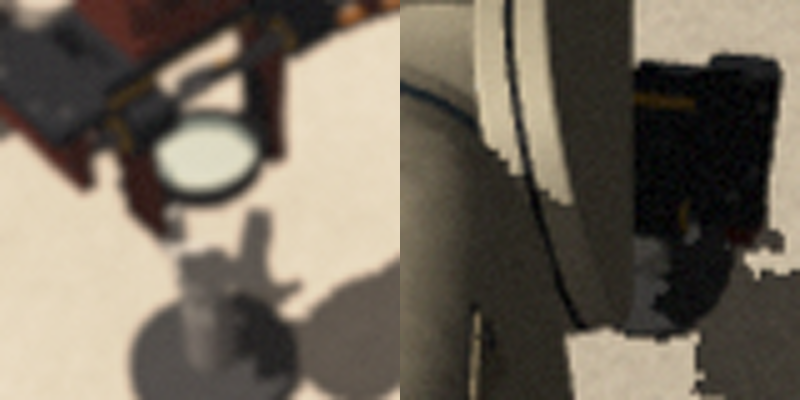

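```bash
cat > sv.py <<'E'
from ov2 import *
def side(tag,tcp,yaw,st,lift=168.7,du=(0,0),half=40):
    im=np.load(f'pics/side_{tag}.png.npy',allow_pickle=True).item()
    im=dict(im); im['cx']+=du[0]; im['cy']+=du[1]
    L=lens(tcp[:2],np.radians(yaw+90),tcp[2]-lift)[:6]
    S=stand(*st)
    o=[]
    a,b=crop(im,L,(582,165,120),None,half,400/(2*half)); _,b2=crop(im,S,(582,165,120),None,half,400/(2*half))
    cv2.imwrite(f'pics/{tag}_sv.png',np.hstack([b,b2]))
E
python3 - <<'E'
from sv import *
side('p3',(580.3,165,322.6),-91.5,((588.1,164.6),np.radians(-1.5),98),du=(1,0),half=32)
E
```

```text
(no output)
```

View pics/p3_sv.png

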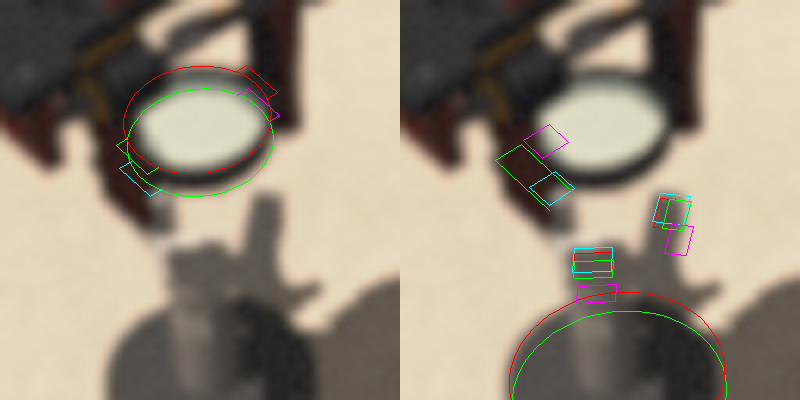

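```bash
python3 - <<'E'
from ov import *
def glass(n,tag,c,half=16):
    im=np.load(f'pics/{n}{tag}.png.npy',allow_pickle=True).item()
    u,v=np.round(proj(im,c)[0]).astype(int); a=im['color'][v-half:v+half,u-half:u+half]
    s=4; a=cv2.resize(a,None,fx=s,fy=s,interpolation=cv2.INTER_CUBIC).astype(int)
    m=((a[...,1]-a[...,0]>-2)&(a.sum(2)>220)).astype(np.uint8)
    k,l,st,ce=cv2.connectedComponentsWithStats(m); i=1+np.argmax(st[1:,4])
    q=np.array(ce[i])/s-.5+.5/s+[u-half,v-half]
    cn=max(cv2.findContours((l==i).astype(np.uint8),0,2)[0],key=len); e=cv2.fitEllipse(cn)
    print(n,tag,st[i]/s,'centroid',q.round(2),'ell',(np.array(e[0])/s-.375+[u-half,v-half]).round(2),np.array(e[1])/s)
    cv2.imwrite(f'pics/gl_{n}{tag}.png',np.hstack([a[...,::-1].astype(np.uint8),cv2.cvtColor((l==i).astype(np.uint8)*255,8)]))
    return im,q
for n,t,c in [('top','0',(516.3,-139.3,46)),('side','0',(516.3,-139.3,46)),('side','_p3',(580.3,165,322.6-168.7+12))]:
    t=t+'.png' if 0 else t
    im,q=glass(n,t,c) if 0 else (None,None)
import glob
def g2(n,t,c):
    import shutil
    return glass(n,t,c)
E
sed -n 1,5p h.py >/dev/null
python3 - <<'E'
from ov import *
def glass(n,tag,c,half=18):
    im=np.load(f'pics/{n}{tag}.png.npy',allow_pickle=True).item()
    u,v=np.round(proj(im,c)[0]).astype(int); a=im['color'][v-half:v+half,u-half:u+half]
    s=4; a=cv2.resize(a,None,fx=s,fy=s,interpolation=cv2.INTER_CUBIC).astype(int)
    m=((a[...,1]-a[...,0]>-4)&(a.sum(2)>200)).astype(np.uint8)
    k,l,st,ce=cv2.connectedComponentsWithStats(m); i=1+np.argmax(st[1:,4])
    cn=max(cv2.findContours((l==i).astype(np.uint8),0,2)[0],key=len); e=cv2.fitEllipse(cn)
    q=np.array(ce[i])/s-.375+[u-half,v-half]
    print(n,tag,'centroid',q.round(2),'ell',(np.array(e[0])/s-.375+[u-half,v-half]).round(2),np.round(np.array(e[1])/s,1),'pred',proj(im,c)[0].round(2),'backproj z',ray(im,q,c[2]).round(1))
    cv2.imwrite(f'pics/gl_{n}{tag}.png',cv2.resize(np.hstack([a[...,::-1].astype(np.uint8),cv2.cvtColor((l==i).astype(np.uint8)*255,8)]),None,fx=1.3,fy=1.3))
glass('top','0',(516.3,-139.3,46)); glass('side','0',(516.3,-139.3,46)); glass('side','_p3',(580.3,165,165.9))
E
python3 -c "
import cv2,numpy as np
cv2.imwrite('pics/gl.png',np.vstack([cv2.imread('pics/gl_'+x+'.png') for x in ('top0','side0','side_p3')]))"
```

```text
top 0 centroid [370.79 217.65] ell [370.77 217.64] [18.  19.2] pred [371.25 217.52] backproj z [ 515.9 -138.2   46. ]
side 0 centroid [367.48 196.95] ell [367.46 197.06] [12.9 17.7] pred [366.6  196.54] backproj z [ 513.7 -139.8   46. ]
side _p3 centroid [258.69 211.94] ell [259.26 212.36] [16.3 19.7] pred [257.03 211.48] backproj z [576.7 163.2 165.9]
```

View pics/gl.png

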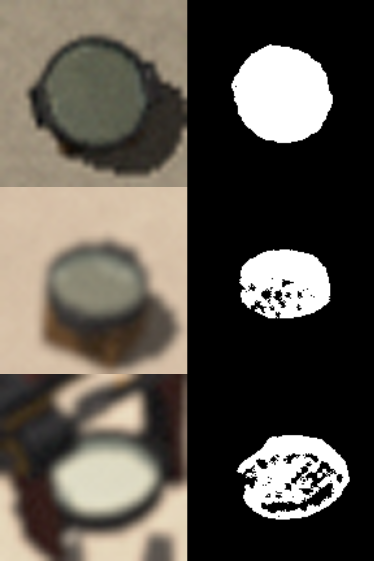

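Run:
```python
from ov import *
im=np.load('pics/side_p3.png.npy',allow_pickle=True).item()
c=(580.3,165,165.9);u,v=np.round(proj(im,c)[0]).astype(int);half=18
a=cv2.resize(im['color'][v-half:v+half,u-half:u+half],None,fx=8,fy=8,interpolation=cv2.INTER_CUBIC).astype(int)
# glass: walk rays from centre until darkness drops below threshold
cen=np.array([1.3+half+ (proj(im,c)[0][0]-u)+.5, half+.8+(proj(im,c)[0][1]-v)])*8
pts=[]
g=a.sum(2)/3
for th in np.radians(np.arange(0,360,5)):
    r=np.arange(20,110); xs=(cen[0]+r*np.cos(th)).astype(int).clip(0,287); ys=(cen[1]+r*np.sin(th)).astype(int).clip(0,287)
    p=g[ys,xs]; k=np.where(p<150)[0]
    if len(k): pts.append((cen[0]+r[k[0]]*np.cos(th),cen[1]+r[k[0]]*np.sin(th)))
pts=np.array(pts,np.float32); e=cv2.fitEllipseDirect(pts)
b=a[...,::-1].astype(np.uint8).copy(); cv2.ellipse(b,e,(0,0,255),1)
for q in pts: cv2.circle(b,tuple(int(x) for x in q),1,(0,255,0),-1)
cv2.imwrite('pics/gle.png',b)
print(np.array(e[0])/8-.5+.06+[u-half,v-half],np.array(e[1])/8,e[2],proj(im,c)[0],proj(im,(580.3,165,162))[0])
```

```text
[258.70921761 212.87087494] [12.51033783 18.53611183] 83.5427474975586 [257.03259735 211.47618421] [257.17411297 212.66796428]
```

View pics/gle.png

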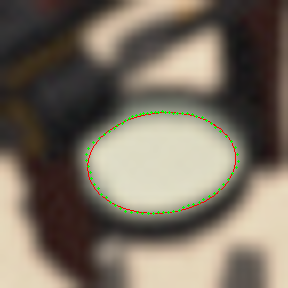

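```bash
sed -i 's#r+=list(p\[4:8\]/1.0)#r+=list((p[4:8]-np.array([-.45,.1,.95,.3]))/SG)#; s#^I=#SG=.25\nI=#' fit.py; python3 fit.py
```

```text
[ 5.89098e+02  1.64693e+02 -2.50000e-02  9.86800e+01 -4.63000e-01
  1.40000e-01  9.31000e-01  2.46000e-01] -1.4111725679327591 2.276219467467951
[('tfL', np.float64(-0.1)), ('tfT', np.float64(-0.19)), ('tfB', np.float64(0.56)), ('tfR', np.float64(-0.39)), ('sfL', np.float64(0.06)), ('sfB', np.float64(0.7)), ('sfR', np.float64(-0.68)), ('tAl', np.float64(-0.45)), ('tAb', np.float64(-0.16)), ('tAt', np.float64(-0.87)), ('tAr', np.float64(0.26)), ('tBr', np.float64(0.66)), ('tBb', np.float64(0.45)), ('sAl', np.float64(0.98)), ('sAr', np.float64(-0.39)), ('sAt', np.float64(-0.16)), ('sBl', np.float64(-0.28)), ('sBr', np.float64(0.55)), ('sBt', np.float64(0.48)), ('tJl', np.float64(0.0)), ('tJb', np.float64(-0.63))]
[1.2254527  1.02776463 0.04304833 2.79345711 0.24435906 0.24423787
 0.23907845 0.25250801]
```

Emit:
apply_moves --commands '[[[0.0028, -0.0003, -0.005, 0], [0.0028, -0.0003, -0.015, 0], [0.0028, -0.0003, -0.024, 0], [0.0028, -0.0003, -0.0287, 0], [0.0028, -0.0003, -0.0297, 0], [0.0028, -0.0003, -0.0297, 0]]]'

```text
t: 7.78
ee_pos: [583.2, 164.7, 293.0]
orientation: [-2.208, 0.029, 2.208]
ft_force: [0.6, 0.2, -0.7]
width: 57.3
```

Emit:
apply_moves --commands '[[[0, 0, -0.001, 0], [0, 0, -0.001, 0], [0, 0, -0.002, 0], [0, 0, -0.002, 0], [0, 0, -0.002, 0]]]'

```text
t: 8.4
ee_pos: [583.1, 164.7, 291.0]
orientation: [-2.208, 0.029, 2.208]
ft_force: [-0.0, -0.5, -0.9]
width: 58.1
```

Emit:
apply_moves --commands '[[[0, 0, -0.001, 0], [0, 0, -0.001, 0], [0, 0, -0.002, 0], [0, 0, -0.002, 0]]]'

```text
t: 8.9
ee_pos: [583.1, 164.7, 288.9]
orientation: [-2.208, 0.029, 2.208]
ft_force: [0.0, 0.6, -1.0]
width: 57.6
```

Emit:
apply_moves --commands '[[[0, 0, -0.0005, 0], [0, 0, -0.001, 0], [0, 0, -0.001, 0]]]'

```text
t: 9.28
ee_pos: [583.1, 164.7, 287.9]
orientation: [-2.208, 0.029, 2.208]
ft_force: [0.5, -0.4, -0.4]
width: 57.8
```

Emit:
apply_moves --commands '[[[0, 0, -0.0005, 0], [0, 0, -0.001, 0], [0, 0, -0.001, 0]]]'

```text
t: 9.65
ee_pos: [583.1, 164.7, 286.9]
orientation: [-2.208, 0.029, 2.208]
ft_force: [-0.2, 0.8, -0.6]
width: 57.7
```

Emit:
apply_moves --commands '[[[0, 0, -0.0005, 0], [0, 0, -0.001, 0], [0, 0, -0.001, 0]]]'

```text
t: 10.02
ee_pos: [583.1, 164.7, 285.9]
orientation: [-2.208, 0.029, 2.208]
ft_force: [0.1, -0.4, -1.0]
width: 58.0
```

Emit:
apply_moves --commands '[[[0, 0, -0.0005, 0], [0, 0, -0.001, 0], [0, 0, -0.001, 0]]]'

```text
t: 10.4
ee_pos: [583.1, 164.7, 284.9]
orientation: [-2.208, 0.029, 2.208]
ft_force: [-0.4, 0.7, -0.7]
width: 57.6
```

Emit:
apply_moves --commands '[[[0, 0, -0.0005, 0], [0, 0, -0.0005, 0], [0, 0, -0.0005, 0]]]'

```text
t: 10.78
ee_pos: [583.1, 164.7, 284.5]
orientation: [-2.208, 0.029, 2.208]
ft_force: [0.2, 0.7, -0.8]
width: 57.5
```

Emit:
apply_moves --commands '[[[0, 0, -0.0005, 0], [0, 0, -0.0005, 0], [0, 0, -0.0005, 0]]]'

```text
t: 11.15
ee_pos: [583.1, 164.7, 284.3]
orientation: [-2.209, 0.029, 2.208]
ft_force: [-2.5, -0.5, 5.8]
width: 57.4
```

```bash
python3 - <<'E'
from h import *
o=readout.get_obs(); print(o['moment'],o['ft_force'],o['ee_pos'])
E
python3 g.py p4 582 165 125 32
```

```text
[-0.12922413  0.35675576  0.01472476] [-2.47518493 -0.48942267  5.76436894] [583.11402318 164.66811028 284.31649843]
side origin 226 191 scale 6.25
top origin 209 141 scale 6.25
11.25 [583.10635416 164.70596535 284.32227873] [-0.98547396 -0.63506082  5.91404487] 57.644982447707726
yaw -91.49845525181384 [ 2.51145599e-04  4.46622347e-05 -9.99999967e-01]
```

View pics/p4.png

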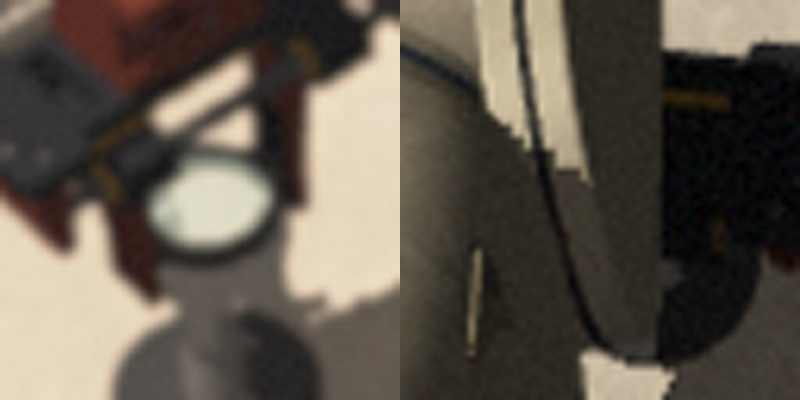

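Emit:
apply_moves --commands '[[[0, 0, 0.0015, 0], [0, 0, 0.0034, 0], [0, 0, 0.0034, 0]]]'

```text
t: 11.62
ee_pos: [583.1, 164.7, 287.3]
orientation: [-2.208, 0.029, 2.208]
ft_force: [0.2, -0.3, 0.1]
width: 58.0
```

Emit:
apply_moves --commands '[[[0.001, 0, 0, 0], [0.002, 0, 0, 0], [0.002, 0, 0, 0], [0.002, 0, 0, 0]]]'

```text
t: 12.12
ee_pos: [585.1, 164.7, 287.3]
orientation: [-2.208, 0.029, 2.208]
ft_force: [-0.2, 0.3, -0.8]
width: 57.7
```

Emit:
apply_moves --commands '[[[0.0005, 0, 0, 0], [0.001, 0, 0, 0], [0.001, 0, 0, 0]]]'

```text
t: 12.5
ee_pos: [586.0, 164.7, 287.3]
orientation: [-2.208, 0.029, 2.209]
ft_force: [-1.8, -0.3, -0.6]
width: 57.8
```

Emit:
apply_moves --commands '[[[0.0005, 0, 0, 0], [0.001, 0, 0, 0], [0.001, 0, 0, 0]]]'

```text
t: 12.88
ee_pos: [586.8, 164.7, 287.2]
orientation: [-2.207, 0.029, 2.209]
ft_force: [-3.6, 0.4, 0.5]
width: 57.5
```

Emit:
apply_moves --commands '[[[0.001, 0, 0, 0], [0.002, 0, 0, 0], [0.003, 0, 0, 0], [0.004, 0, 0, 0], [0.005, 0, 0, 0], [0.005, 0, 0, 0]]]'

```text
t: 13.62
ee_pos: [591.7, 164.6, 287.2]
orientation: [-2.207, 0.029, 2.21]
ft_force: [-5.0, -0.5, 1.3]
width: 57.9
```

Emit:
apply_moves --commands '[[[0.001, 0, 0, 0], [0.002, 0, 0, 0], [0.003, 0, 0, 0], [0.004, 0, 0, 0], [0.005, 0, 0, 0], [0.005, 0, 0, 0], [0.005, 0, 0, 0]]]'

```text
t: 14.5
ee_pos: [596.2, 164.6, 287.0]
orientation: [-2.205, 0.03, 2.212]
ft_force: [-8.8, -0.4, 3.5]
width: 57.4
```

```bash
python3 g.py p5 592 165 125 32
```

```text
side origin 223 189 scale 6.25
top origin 209 137 scale 6.25
14.6 [596.16364232 164.60801652 287.01911021] [-8.21550378 -0.29029594  3.10600812] 57.386219036344485
yaw -91.50026554600431 [-3.24247023e-03 -5.93983694e-04 -9.99994567e-01]
```

View pics/p5.png

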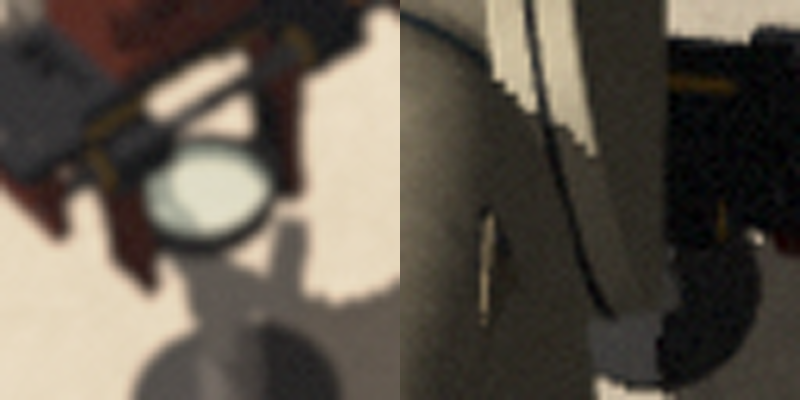

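Emit:
apply_moves --commands '[[[0.0006, 0, 0, 0], [0.0006, 0, -0.001, 0], [0.0006, 0, -0.002, 0], [0.0006, 0, -0.003, 0], [0.0006, 0, -0.003, 0]]]'

```text
t: 15.22
ee_pos: [596.8, 164.6, 284.2]
orientation: [-2.205, 0.03, 2.212]
ft_force: [-10.2, -0.1, 4.1]
width: 58.1
```

Emit:
apply_moves --commands '[[[0, 0, -0.001, 0], [0, 0, -0.002, 0], [0, 0, -0.002, 0]]]'

```text
t: 15.6
ee_pos: [596.8, 164.6, 282.2]
orientation: [-2.205, 0.03, 2.212]
ft_force: [-8.1, 1.0, 3.3]
width: 57.8
```

Emit:
apply_moves --commands '[[[0, 0, -0.001, 0], [0, 0, -0.002, 0], [0, 0, -0.002, 0]]]'

```text
t: 15.98
ee_pos: [596.8, 164.6, 280.2]
orientation: [-2.205, 0.03, 2.212]
ft_force: [-8.7, 0.2, 4.1]
width: 57.4
```

Emit:
apply_moves --commands '[[[0, 0, -0.001, 0], [0, 0, -0.002, 0], [0, 0, -0.003, 0], [0, 0, -0.004, 0], [0, 0, -0.004, 0]]]'

```text
t: 16.6
ee_pos: [596.8, 164.7, 276.2]
orientation: [-2.205, 0.03, 2.212]
ft_force: [-8.9, -0.3, 4.5]
width: 57.6
```

Emit:
apply_moves --commands '[[[0, 0, -0.001, 0], [0, 0, -0.002, 0], [0, 0, -0.003, 0], [0, 0, -0.004, 0], [0, 0, -0.005, 0], [0, 0, -0.005, 0]]]'

```text
t: 17.35
ee_pos: [596.8, 164.7, 271.2]
orientation: [-2.205, 0.029, 2.212]
ft_force: [-8.4, 0.5, 4.9]
width: 57.8
```

Emit:
apply_moves --commands '[[[0, 0, -0.001, 0], [0, 0, -0.002, 0], [0, 0, -0.002, 0]]]'

```text
t: 17.73
ee_pos: [596.8, 164.7, 269.2]
orientation: [-2.205, 0.029, 2.212]
ft_force: [-8.8, 0.9, 4.6]
width: 57.9
```

Emit:
apply_moves --commands '[[[0, 0, -0.0005, 0], [0, 0, -0.001, 0], [0, 0, -0.001, 0]]]'

```text
t: 18.1
ee_pos: [596.8, 164.7, 268.3]
orientation: [-2.205, 0.029, 2.212]
ft_force: [-9.3, 0.1, 5.7]
width: 57.9
```

Emit:
apply_moves --commands '[[[0, 0, -0.0005, 0], [0, 0, -0.0005, 0], [0, 0, -0.0005, 0]]]'

```text
t: 18.48
ee_pos: [596.8, 164.7, 267.8]
orientation: [-2.205, 0.029, 2.212]
ft_force: [-8.7, 0.8, 5.4]
width: 57.9
```

Emit:
apply_moves --commands '[[[0, 0, -0.0005, 0], [0, 0, -0.0005, 0], [0, 0, -0.0005, 0]]]'

```text
t: 18.85
ee_pos: [596.9, 164.7, 267.5]
orientation: [-2.205, 0.029, 2.211]
ft_force: [-7.9, 0.3, 6.0]
width: 57.7
```

Emit:
apply_moves --commands '[[[0, 0, -0.0004, 0], [0, 0, -0.0004, 0], [0, 0, -0.0004, 0]]]'

```text
t: 19.23
ee_pos: [596.9, 164.7, 267.4]
orientation: [-2.206, 0.029, 2.211]
ft_force: [-9.5, -0.7, 8.4]
width: 57.7
```

```bash
python3 g.py p6 592 165 110 32
```

```text
side origin 224 193 scale 6.25
top origin 211 139 scale 6.25
19.325 [596.86466853 164.69072974 267.36027276] [-9.96531267  0.60349521  8.95670701] 57.797948822616384
yaw -91.5049707243308 [-2.71358146e-03 -3.42773143e-04 -9.99996259e-01]
```

View pics/p6.png

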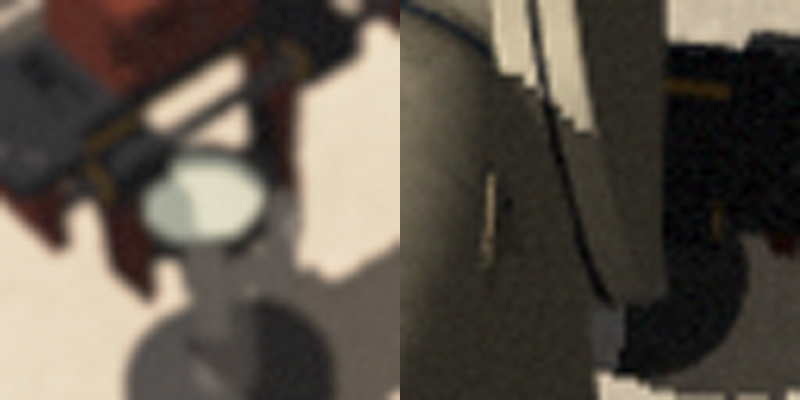

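Emit:
apply_moves --commands '[[[-0.001, 0, 0.0003, 0], [-0.002, 0, 0.0003, 0], [-0.003, 0, 0.0003, 0], [-0.004, 0, 0.0003, 0], [-0.004, 0, 0.0003, 0]]]'

```text
t: 19.95
ee_pos: [593.4, 164.7, 267.5]
orientation: [-2.207, 0.029, 2.209]
ft_force: [-6.9, 0.1, 4.4]
width: 57.7
```

Emit:
apply_moves --commands '[[[-0.001, 0, 0, 0], [-0.002, 0, 0, 0], [-0.003, 0, 0, 0], [-0.003, 0, 0, 0], [-0.003, 0, 0, 0]]]'

```text
t: 20.58
ee_pos: [590.7, 164.8, 267.5]
orientation: [-2.208, 0.029, 2.208]
ft_force: [-6.0, 0.3, 3.8]
width: 57.8
```

Emit:
apply_moves --commands '[[[-0.0005, 0, 0, 0], [-0.001, 0, 0, 0], [-0.001, 0, 0, 0]]]'

```text
t: 20.95
ee_pos: [590.1, 164.7, 267.5]
orientation: [-2.21, 0.029, 2.206]
ft_force: [-1.8, 0.1, 2.4]
width: 57.9
```

Emit:
apply_moves --commands '[[[-0.0005, 0, 0, 0], [-0.0005, 0, 0, 0], [-0.0005, 0, 0, 0]]]'

```text
t: 21.32
ee_pos: [589.9, 164.7, 267.5]
orientation: [-2.211, 0.028, 2.206]
ft_force: [3.3, -0.8, -1.5]
width: 57.6
```

Emit:
apply_moves --commands '[[[-0.0005, 0, 0, 0], [-0.0005, 0, 0, 0], [-0.0005, 0, 0, 0]]]'

```text
t: 21.7
ee_pos: [589.7, 164.7, 267.6]
orientation: [-2.212, 0.028, 2.204]
ft_force: [6.5, -0.7, -2.8]
width: 57.6
```

Emit:
apply_moves --commands '[[[0.0005, 0, 0, 0], [0.001, 0, 0, 0], [0.001, 0, 0, 0], [0.001, 0, 0, 0]]]'

```text
t: 22.2
ee_pos: [590.0, 164.8, 267.5]
orientation: [-2.21, 0.029, 2.207]
ft_force: [5.1, 0.2, 0.3]
width: 57.9
```

Emit:
apply_moves --commands '[[[0, 0, -0.0003, 0], [0, 0, -0.0003, 0], [0, 0, -0.0003, 0]]]'

```text
t: 22.58
ee_pos: [590.0, 164.8, 267.5]
orientation: [-2.209, 0.029, 2.207]
ft_force: [4.8, 0.6, 5.5]
width: 57.5
```

```bash
python3 g.py p7 590 165 110 32
```

```text
side origin 224 194 scale 6.25
top origin 210 139 scale 6.25
22.675 [590.03830645 164.78130789 267.48812715] [4.15715107 0.34700877 5.53810666] 57.864626248717734
yaw -91.49935295519622 [ 1.28509395e-03  2.92364639e-04 -9.99999132e-01]
```

View pics/p7.png

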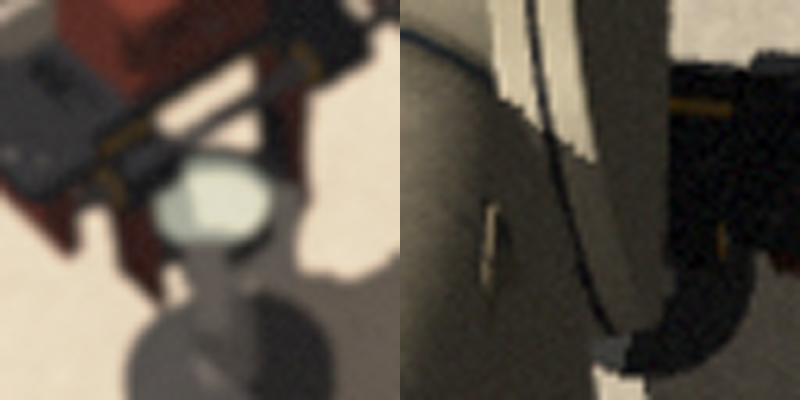

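Emit:
apply_moves --commands '[[[0.0004, 0, 0.0002, 0], [0.0005, 0, 0.0002, 0], [0.0005, 0, 0.0002, 0]]]'

```text
t: 23.05
ee_pos: [590.2, 164.8, 267.5]
orientation: [-2.208, 0.029, 2.208]
ft_force: [3.4, -0.1, 6.2]
width: 57.3
```

Emit:
apply_moves --commands '[[[0, 0, 0, 0], [0, 0, 0, 0], [0, 0, 0, 0], [0, 0, 0, 0], [0, 0, 0, 0], [0, 0, 0, 0]]]' --gripper 0.08

```text
t: 23.8
ee_pos: [590.2, 164.7, 267.1]
orientation: [-2.208, 0.029, 2.208]
ft_force: [-0.2, 0.3, -0.8]
width: 80.2
```

```bash
python3 g.py p8 590 165 110 32
```

```text
side origin 224 194 scale 6.25
top origin 210 139 scale 6.25
23.9 [590.17907198 164.70171067 267.18252679] [0.08658137 0.23795927 0.15160981] 79.47136521571619
yaw -91.50341925751567 [-2.42988811e-05  1.97397733e-05 -1.00000000e+00]
```

View pics/p8.png

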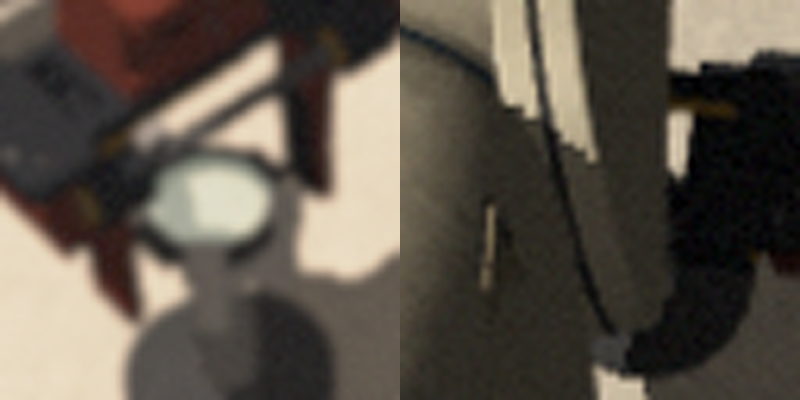

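Released; the lens stays in the holder. I'll retreat upward, then aside for a clear view.

Emit:
apply_moves --commands '[[[0, 0, 0.005, 0], [0, 0, 0.02, 0], [0, 0, 0.045, 0], [0, 0, 0.08, 0], [0, 0, 0.12, 0], [0, 0, 0.16, 0], [0, 0, 0.18, 0], [0, 0, 0.18, 0]]]'

```text
t: 24.9
ee_pos: [590.4, 164.8, 450.1]
orientation: [-2.213, 0.027, 2.202]
ft_force: [-0.2, -1.0, -0.4]
width: 79.9
```

Emit:
apply_moves --commands '[[[-0.01, -0.02, 0, 0], [-0.02, -0.065, 0, 0], [-0.03, -0.115, 0, 0], [-0.04, -0.165, 0, 0], [-0.05, -0.215, 0, 0], [-0.06, -0.265, 0, 0], [-0.07, -0.3, 0, 0], [-0.07, -0.31, 0, 0]]]'

```text
t: 25.9
ee_pos: [518.4, -147.4, 445.9]
orientation: [-2.203, 0.032, 2.209]
ft_force: [0.1, 0.0, -1.3]
width: 80.4
```

```bash
python3 g.py p9 588 165 100 32
python3 - <<'E'
from ov import *
o=[]
for n,du in(('side',(1,.3)),('top',(-.45,.1))):
    im=np.load(f'pics/{n}_p9.png.npy',allow_pickle=True).item(); im['cx']+=du[0]; im['cy']+=du[1]
    L=lens((589.1,164.7),np.radians(-1.5),98.7)[:6]
    o.append(crop(im,L,(588,165,100),None,24,400/48)[1])
cv2.imwrite('pics/p9o.png',np.hstack(o))
for n in('side','top'):
    print([(np.round(d['position'],1).tolist(),round(d['conf'],2)) for d in models.place_of(n,'lens_center')],[(np.round(d['position'],1).tolist(),round(d['conf'],2)) for d in models.place_of(n,'foot_axis')])
E
```

```text
side origin 225 197 scale 6.25
top origin 211 141 scale 6.25
26.0 [ 519.51088876 -146.17201185  446.34399936] [-0.00318845  0.8138531  -0.44510201] 79.6988572087699
yaw -91.61483764560126 [-1.49593517e-03  5.59712270e-04 -9.99998724e-01]
[([588.3, 166.8, 101.2], 0.57)] [([591.5, 170.7, 12.3], 0.94)]
[([591.0, 164.6, 104.7], 0.63), ([587.6, 0.9, -1.4], 0.34)] [([589.2, 166.4, 10.8], 0.69)]
```

View pics/p9.png

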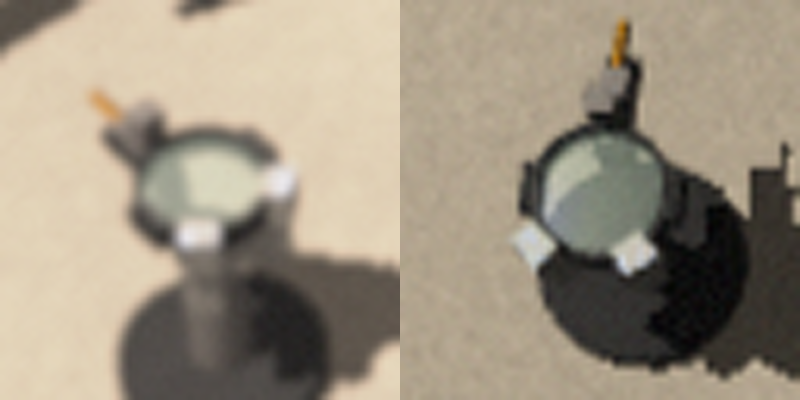

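View pics/p9o.png

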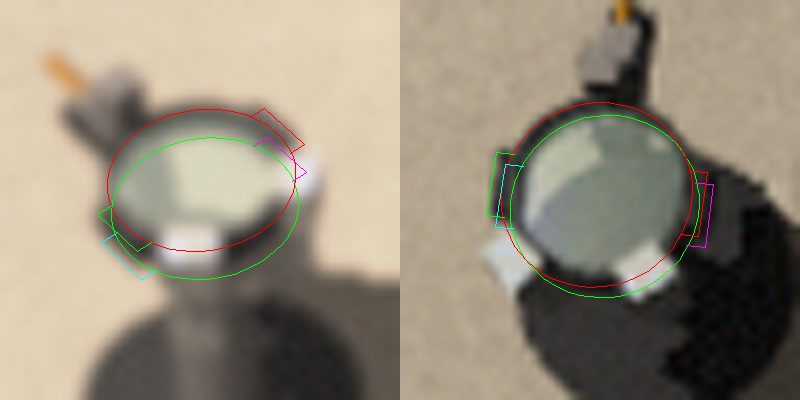

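View pics/side_p9.png

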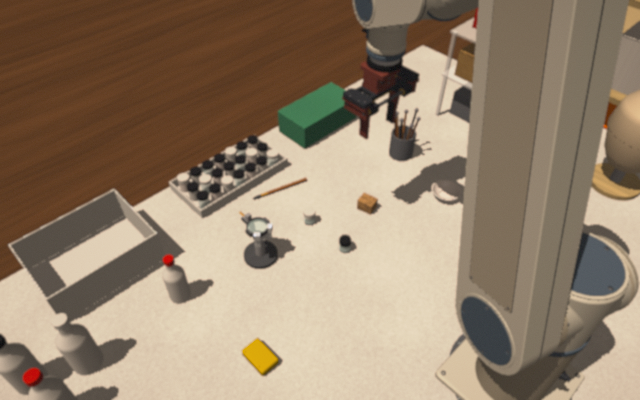

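Run:
```python
from ov import *
from scipy.optimize import least_squares
# glass/ring edges by optimisation: compare glass ellipse in side & rest pictures
def zoom(n,tag,half=16,s=24):
    im=np.load(f'pics/{n}{tag}.png.npy',allow_pickle=True).item()
    u,v=np.round(proj(im,(589,165,108))[0]).astype(int)
    a=cv2.resize(im['color'][v-half:v+half,u-half:u+half,::-1],None,fx=s/2,fy=s/2,interpolation=cv2.INTER_CUBIC)
    return a
cv2.imwrite('pics/p9z.png',np.hstack([zoom('side','_p9'),zoom('top','_p9')]))
```

```text
(no output)
```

View pics/p9z.png

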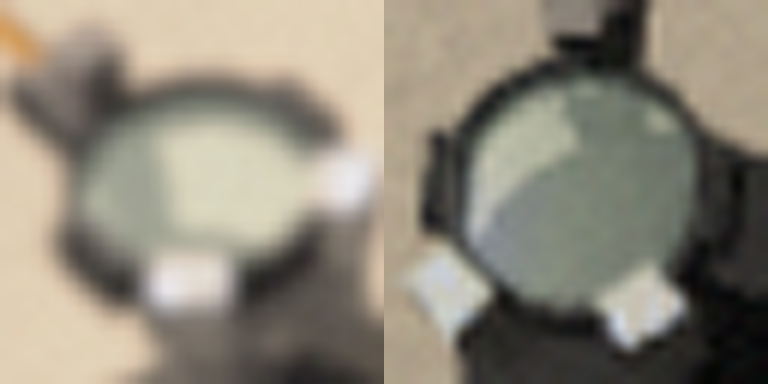

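Emit:
apply_moves --commands '[[[0.005, 0.02, 0, 0], [0.017, 0.07, 0, 0], [0.029, 0.12, 0, 0], [0.041, 0.17, 0, 0], [0.053, 0.22, 0, 0], [0.064, 0.27, 0, 0], [0.071, 0.3, 0, 0], [0.073, 0.31, 0, 0]]]' --gripper 0.0

```text
t: 27.2
ee_pos: [592.9, 167.4, 446.9]
orientation: [-2.21, 0.025, 2.21]
ft_force: [0.2, -1.0, 0.1]
width: 3.8
```

Emit:
apply_moves --commands '[[[0, 0, -0.02, 0], [0, 0, -0.06, 0], [0, 0, -0.1, 0], [0, 0, -0.13, 0], [0, 0, -0.145, 0], [0, 0, -0.15, 0], [0, 0, -0.15, 0], [0, 0, -0.15, 0]]]'

```text
t: 28.2
ee_pos: [593.6, 164.8, 298.4]
orientation: [-2.21, 0.028, 2.206]
ft_force: [-0.2, -0.1, 0.8]
width: 0.3
```

Emit:
apply_moves --commands '[[[0, 0, -0.001, 0], [0, 0, -0.002, 0], [0, 0, -0.002, 0], [0, 0, -0.002, 0]]]'

```text
t: 28.7
ee_pos: [593.2, 164.7, 295.2]
orientation: [-2.208, 0.029, 2.208]
ft_force: [0.3, 0.1, -0.5]
width: 0.5
```

Emit:
apply_moves --commands '[[[0, 0, -0.0005, 0], [0, 0, -0.001, 0], [0, 0, -0.001, 0]]]'

```text
t: 29.08
ee_pos: [593.2, 164.7, 294.1]
orientation: [-2.208, 0.029, 2.208]
ft_force: [-0.0, 0.3, 0.4]
width: 0.3
```

Emit:
apply_moves --commands '[[[0, 0, -0.0005, 0], [0, 0, -0.001, 0], [0, 0, -0.001, 0]]]'

```text
t: 29.45
ee_pos: [593.2, 164.7, 293.2]
orientation: [-2.208, 0.029, 2.208]
ft_force: [-0.7, -0.3, 0.6]
width: 0.3
```

Emit:
apply_moves --commands '[[[0, 0, -0.0005, 0], [0, 0, -0.0005, 0], [0, 0, -0.0005, 0]]]'

```text
t: 29.82
ee_pos: [593.2, 164.7, 293.1]
orientation: [-2.208, 0.029, 2.208]
ft_force: [-0.9, 0.2, 5.0]
width: 0.4
```

Emit:
apply_moves --commands '[[[0, 0, 0.005, 0], [0, 0, 0.02, 0], [0, 0, 0.05, 0], [0, 0, 0.09, 0], [0, 0, 0.13, 0], [0, 0, 0.15, 0], [0, 0, 0.155, 0], [0, 0, 0.155, 0]]]'

```text
t: 30.82
ee_pos: [593.0, 164.7, 447.7]
orientation: [-2.208, 0.029, 2.208]
ft_force: [0.2, -0.9, 0.8]
width: 0.3
```

Emit:
apply_moves --commands '[[[-0.01, -0.02, 0, 0], [-0.02, -0.065, 0, 0], [-0.03, -0.115, 0, 0], [-0.04, -0.165, 0, 0], [-0.05, -0.215, 0, 0], [-0.06, -0.265, 0, 0], [-0.07, -0.3, 0, 0], [-0.07, -0.31, 0, 0]]]'

```text
t: 31.82
ee_pos: [521.5, -147.5, 446.7]
orientation: [-2.204, 0.032, 2.209]
ft_force: [0.3, 0.7, 0.6]
width: 0.8
```

Emit:
apply_moves --commands '[[[0, 0, 0, 0], [0, 0, 0, 0], [0, 0, 0, 0]]]'

```text
t: 32.2
ee_pos: [523.4, -144.3, 447.6]
orientation: [-2.209, 0.027, 2.209]
ft_force: [-0.3, 0.1, -0.5]
width: 0.9
```

```bash
python3 g.py p10 588 165 100 32
python3 - <<'E'
import numpy as np
for n in('side','top'):
    a,b,c=[np.load(f'pics/{n}{t}.png.npy',allow_pickle=True).item()['color'].astype(int) for t in('_p9','_p10','0')]
    r=(slice(150,300),slice(130,330)); d=np.abs(a-b).max(2)[r]; print(n,d.max(),(d>25).sum())
E
```

```text
side origin 225 197 scale 6.25
top origin 211 141 scale 6.25
32.3 [ 523.37936208 -144.49078894  447.64885122] [ 0.05949523 -0.74534238  0.35811507] 0.5658512636638019
yaw -91.42436377529657 [-5.73935307e-05  9.49348864e-05 -9.99999994e-01]
side 11 0
top 20 0
```

View pics/p10.png

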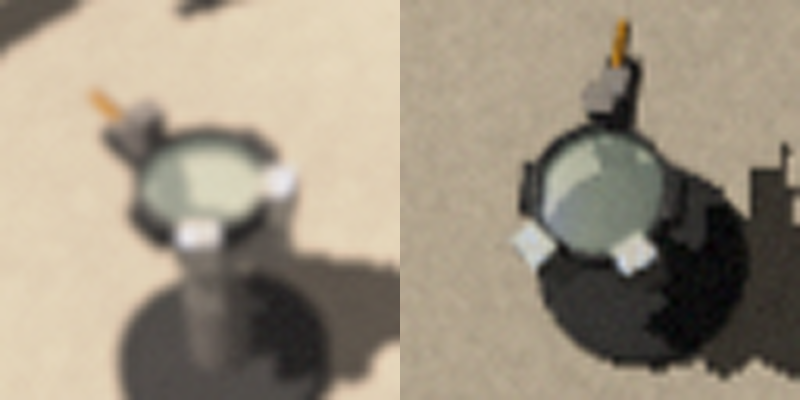

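View pics/top_p10.png

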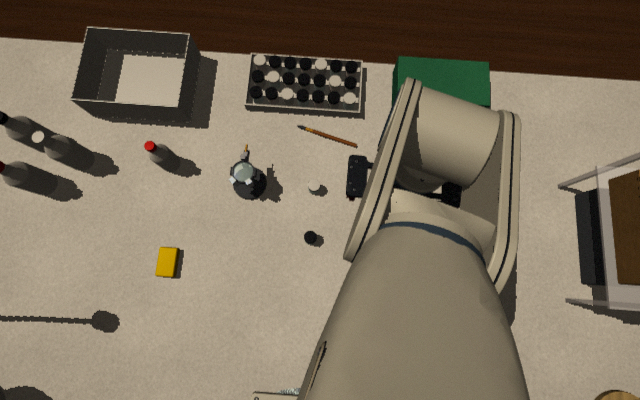

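The lens ring lies under both white lips, seen in the side crop at about (198,235) and (280,182). The jaw touches its far edge, nothing moved during the press check, and the bystanders in view are where they were.

```bash
python3 -c "
from workcell import workorder
print(workorder.close_job())"
```

```text
the job is handed in; nothing more can be done
None
```

The lens is seated in the three-point holder under both lips, with the jaw bearing on it and the gripper clear. I handed the job in at about 32 s.

**How it went:** I gripped the lens by its ears and lifted it off the cork rest. I touched the lip tops lightly to find the pad height, about 98.7 mm. I then pushed the jaw back about 11 mm, lowered the lens onto the pads and slid it back against both lugs before letting go. The wrist force stayed below about 14 N throughout.

**Last checks:**
- **Pad contact:** it came where the lip touch had predicted, at a tool height of about 267.4 mm.
- **Lug contact:** there was almost no sideways force, so the lens met both lugs evenly.
- **Firmness:** after release I pressed the top with closed fingers at 5 N. The lens held firm there, about 0.4 mm above the predicted height, which is within my calibration error. The pictures before and after the press show no change around the stand.
- **Other items:** those visible in the final pictures are where they were. The arm hid the brush cup and dish in the last top view, but the arm never went near them.

**Not confirmed:** the cameras are too coarse to show a tilt under about 2°, so that the lens lies flat rests on the force and height readings. The network's lens position agreed with mine to within about 2 mm. Its early estimates of the stand's y position and yaw differed from my own fit by up to 5 mm and 8°. I went with my fit, and the contacts bore it out.

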